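# Add the upper tier to a counter display stand and stock it

## Task

Take the wooden tray off the sloping rack and add it to the four-post display stand as its upper tier, with a post through every corner hole, lowering it all the way down on to the thick lower parts of the posts before you let go. Then stand the small white tub upright on the floor of that tray, in either half. Do not knock over the yellow jar or the carton standing nearby.

Things in the scene. Friction and masses are not known exactly. Their poses are not given: they have to be found in the camera images.
- tray_grip (a point): Centre of the loose wooden tray's grip: an upright divider across its middle, 12 mm thick (x), 140 long (y), rising 50 mm above the floor's top. This point is 38 mm above the tray's underside, 20 mm below the divider's top edge; z is the tray's upward normal. At the start the tray lies on the rack, normal leaning 30 degrees from vertical towards the rack's front; the +x edge is the high one.
- tray_under (a point): Centre of the same tray's underside (same axes). Floor 160 (x) x 200 (y) x 8 mm thick, rim 10 mm high and 4 thick around it, about 0.3 kg. A 14 mm hole goes through the floor in each corner, at x = +-64, y = +-84 mm. The tray is the same when turned half round.
- stand: Fixed, level display stand: base board 180 (x) x 220 (y) x 15 mm; origin at the centre of its underside on the table, z up. Four posts, at x = +-64, y = +-84 mm; small cartons up to 50 mm high between them. The tray rests on the tops of the posts' thick lower parts, 90 mm above the table: tray_grip is then 128 mm above this origin.
- stand_post (a point): Tip of one of the four equal posts (the one at x = +64, y = +84 mm of the stand): a dark tube 22 mm in diameter up to 90 mm above the table, then a bright pin 8 mm in diameter to 125 mm, with a cone tip up to 135 mm (this point).
- rack: Fixed grey sloping rack, front facing its -x; origin on the table on its centre line, 40 mm in front of its front edge. Its board, 200 mm wide, rises 30 degrees from front to back, with a 12 mm high lip along its low front edge, against which the tray lies. The tray comes free when drawn out along its own normal for about 190 mm.
- rack_rail (a point): Centre of the flat rail above the rack, at 298 mm height: 16 (x) x 240 (y) x 14 mm, on arms back to two 10 mm square uprights 75 mm farther back (+x), at y = +-115 mm. It blocks a hand from straight above the tray's grip.
- tub_mid (a point): Loose plain white lidded tub, 52 mm in diameter at the lid (top 18 mm) tapering to 44 mm at the foot, 70 mm high, about 0.2 kg, standing on the table; this point is its centre, half-way up, z up.
- jar_c: Bystander, loose: yellow jar, 68 mm dia x 110 mm, upright on the table; origin at the centre of its underside, z up.
- carton_d: Bystander, loose: cardboard carton, 50 x 70 x 120 mm, upright on the table; origin at the centre of its underside, z up.
There are look-alikes about, which are no part of the job. Several things look just like the part that bears tub_mid: the one meant starts farthest from the robot's base.

How it is judged:
By the outcome, as a careful person would: the job done as asked, in the order asked, and still so for the second after the job is handed in, with the robot touching nothing.
It also fails if it takes over 67 s, if anything falls off the work surface, if the arm or the gripper's body presses on something with over 40 N, if the wrist force passes 120 N, or if a joint passes its speed limit or range.

## Robot

A 6-joint arm with a two-finger parallel gripper is mounted at the origin on the work surface. World frame = base frame: x ahead of the robot, y to its left, z up, the work surface at z = 0. Lengths are in m, angles in rad, forces in N, time in s.
With the tool pointing down it reaches from about 0.25 to 0.775 m from the base axis. Payload 4 kg.
Tool frame: the origin (TCP) lies midway between the tips of the shut fingers; the grasp point (between the pads) lies 19 mm behind it; z points along the fingers, x is the direction in which the jaws open and shut, and the axes are right-handed (so a half turn about z gives the same grasp; the last joint's range is limited). The gripper opens to 94 mm and grips with 3 to 60 N. Pads are 16 mm wide; open, the fingers measure 119 mm over their backs; the gripper's body (75 mm by 177 mm) begins 78 mm behind the grasp point.
Start: joints at [1.165, 0.087, 1.371, -0, 1.684, -0.103], TCP at [0.164, 0.525, 0.206] pointing down, gripper open.
Joint ranges: [-3.1, 3.1], [-0.76, 2.03], [0.27, 2.55], [-1.08, 4.22], [0.17, 2.65], [-2.57, 2.57]. Speed limits (rad/s): [2.79, 2.79, 3.14, 3.14, 3.14, 3.14].

## Interface

Orientations are given as [roll, pitch, yaw] about the fixed x, y, z axes, in that order (R = Rz(yaw) Ry(pitch) Rx(roll)).
In Python, from bench import robot, eyes, close_job gives the robot as it stands.
- The arm moves only by the shell command python3 -m jog 'ROWS'. ROWS is JSON, a list of rows, each a list of 3 entries, a list of its own where there are three numbers: the turn, a rotation vector about the tool's x, y, z in degrees, then the shift along the tool's x, y, z in mm, then the closure, from -1 (fully open) to 1 (shut). In form: [[[wx, wy, wz], [x, y, z], claw], ...]. A call has 1 to 5 rows; each row is the pose to reach, as a shift and turn from the pose commanded when the call began, along the tool's axes at that moment; what a row does not reach only later rows make up. A row lasts 1/10 s, in which the tool goes at most 50 mm and 8.59 degrees, less where a joint would pass 70% of its speed; a pose out of reach is approached as far as the arm can. A call with a gripper value outside its range is refused whole. The fingers move at their own pace and stop on an object; the grip force is fixed at half the most. Time passes only in rows, so rows that repeat a pose let the fingers close. It gives the time, the measured TCP pose, the force and the opening at its end, in the units of the state.
- robot.get_obs(): the state, without advancing time (a new reading comes with each control period).
- eyes.snapshot(name): name is "side" or "top"; returns (picture, depth): 480x640x3 uint8, red, green, blue; 480x640 float32, m along the optical axis (not along the pixel's ray), 0 where there is no reading.
- eyes.camera_params(name): a dict with "mtx" (3x3 intrinsics, pixels), "world_to_cam" (4x4, takes a point from world to camera coordinates). Camera axes: x right, y up, looking along -z (the intrinsics and any distortion apply to the point x, -y, -z); pixel columns grow to the right and rows downward; lengths in m; the calibration is good to about 2 mm. A picture is of the moment at which its call begins. camera_params takes no time and is no camera call.
- close_job(): hands the job in, once; it reports no verdict.
The state is a dict: "time": time; "joint_positions": joint angles; "qvel": joint speeds; "joint_torque": joint torques, N m; "tool_pos": TCP position; "ee_rot": TCP orientation; "wrist_force": force on the tool from outside, world axes, zero at the start; "wrist_torque": the same for the moment, N m; "width": finger opening in m.
Only numpy, scipy, OpenCV 4.12 (cv2) and the standard library are available. Lean on these libraries where they do the work, as an engineer would, in place of code of your own. Each camera call takes 0.05 s, during which the arm holds its last target. There are 200 camera calls.

## Working session

There is one attempt and no reset: what is moved stays moved. The work goes in short steps, Python scripts to look and compute and a shell command to move; the robot and the scene stay as the last step left them, time stands still between calls to the robot, and variables do not carry over. Pictures are saved under pics/ and viewed, about 8 in all and at most 12, crops included, and the job is handed in when it is done.

```bash
ls && mkdir -p pics && cat > h.py <<'E'
import numpy as np, cv2
from bench import robot, eyes, close_job
from scipy.spatial.transform import Rotation as Ro
def cam(n):
    p=eyes.camera_params(n); return np.array(p["mtx"]),np.array(p["world_to_cam"])
def grab(n,tag):
    im,d=eyes.snapshot(n); M,T=cam(n); np.savez(f"pics/{tag}.npz",im=im,d=d,M=M,T=T)
    cv2.imwrite(f"pics/{tag}.png",im[:,:,::-1]); return im,d
def cloud(tag):
    z=np.load(f"pics/{tag}.npz"); d=z["d"]; M=z["M"]; v,u=np.mgrid[:480,:640]
    pc=np.stack([(u-M[0,2])/M[0,0]*d,-(v-M[1,2])/M[1,1]*d,-d],-1)
    Ti=np.linalg.inv(z["T"]); W=pc@Ti[:3,:3].T+Ti[:3,3]; W[d==0]=np.nan
    return z["im"],W
def proj(tag,P):
    z=np.load(f"pics/{tag}.npz"); c=np.atleast_2d(P)@z["T"][:3,:3].T+z["T"][:3,3]
    M=z["M"]; return np.stack([M[0,2]+M[0,0]*c[:,0]/-c[:,2],M[1,2]+M[1,1]*-c[:,1]/-c[:,2]],-1)
def state():
    o=robot.get_obs(); return o["time"],np.array(o["tool_pos"]),Ro.from_euler("xyz",o["ee_rot"]),o
def delta(pos,R):
    t,p,R0,o=state()
    return np.round(np.degrees((R0.inv()*R).as_rotvec()),2),np.round(R0.inv().apply(np.array(pos)-p)*1000,1)
E
python3 - <<'E'
from h import *
for n in("side","top"):
    grab(n,n+"0"); p=eyes.camera_params(n); print(p)
o=robot.get_obs(); print(o)
a=np.vstack([cv2.imread("pics/side0.png"),cv2.imread("pics/top0.png")])
E
```

```text
pics
{'mtx': array([[592.59550658,   0.        , 319.82693043],
       [  0.        , 592.59550658, 232.06293845],
       [  0.        ,   0.        ,   1.        ]]), 'world_to_cam': array([[ 0.98855852, -0.15026532, -0.0131298 , -0.49364815],
       [ 0.11928273,  0.7255074 ,  0.67779838, -0.20501375],
       [-0.09232382, -0.67160952,  0.73513058, -1.33854277],
       [ 0.        ,  0.        ,  0.        ,  1.        ]])}
{'mtx': array([[522.05217067,   0.        , 319.43156022],
       [  0.        , 522.05217067, 249.54747164],
       [  0.        ,   0.        ,   1.        ]]), 'world_to_cam': array([[-6.34064824e-02, -9.97987323e-01,  9.60022355e-04,
         4.23481191e-02],
       [ 9.76874082e-01, -6.18681832e-02,  2.04668895e-01,
        -5.43137870e-01],
       [-2.04197568e-01,  1.39151557e-02,  9.78830793e-01,
        -1.24463817e+00],
       [ 0.00000000e+00,  0.00000000e+00,  0.00000000e+00,
         1.00000000e+00]])}
{'time': 0.1, 'joint_positions': array([ 1.16487812e+00,  8.78860851e-02,  1.37204468e+00, -2.57217907e-05,
        1.68362177e+00, -1.03083618e-01]), 'qvel': array([-4.83893354e-04, -2.26938802e-03, -3.77712033e-03,  6.22139084e-05,
       -6.06212964e-04, -6.75351560e-04]), 'joint_torque': array([ 2.42496688e-03, -3.41250658e+01, -3.03301942e+01,  7.19741802e-02,
        3.03739531e-02, -1.12364153e-04]), 'tool_pos': array([0.16383772, 0.52452518, 0.20444815]), 'ee_rot': array([-3.14141641e+00,  1.95211279e-03,  1.26795904e+00]), 'wrist_force': array([-0.9991914 , -0.97683032,  0.38420984]), 'wrist_torque': array([-0.024516  ,  0.00271145,  0.0300835 ]), 'width': 0.093838201554281}
```

View pics/side0.png

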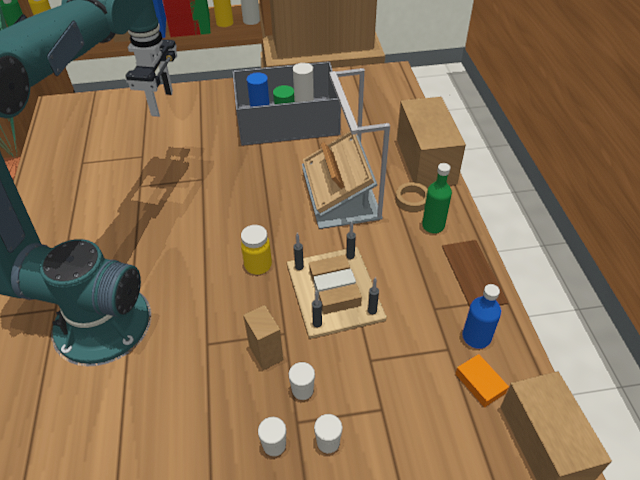

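View pics/top0.png

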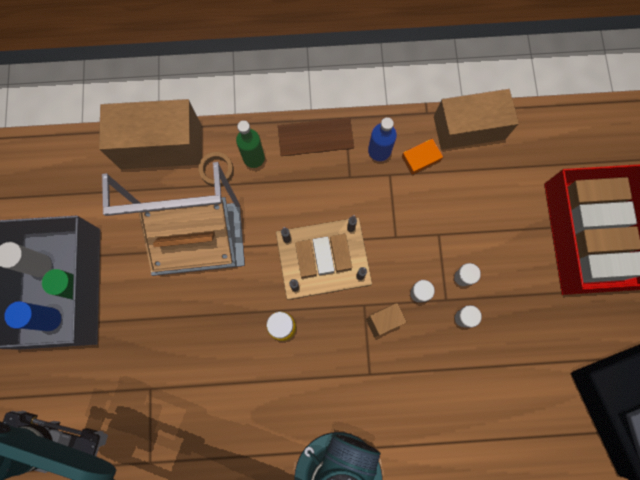

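The pictures show:
- **Tray:** on the rack, side (340,170), top (188,238), with the rail in front of and above it.
- **Stand:** side (335,295), top (323,258).
- **Bystanders:** jar at top (281,326), carton at top (387,320).
- **Tub candidates:** top (423,291), (469,274) and (469,316), which are side (302,380), (328,433) and (272,437). The one at (469,274) looks farthest from the base; I'll check this numerically.

```bash
python3 - <<'E'
from h import *
np.set_printoptions(precision=4,suppress=True)
it,Wt=cloud("top0"); is_,Ws=cloud("side0")
for n,(u,v) in dict(tA=(423,289),tB=(469,272),tC=(469,314),jar=(281,323),carton=(387,315)).items():
    for nm,W in(("top",Wt),):
        w=W[v-14:v+15,u-14:u+15].reshape(-1,3); zt=np.nanpercentile(w[:,2],95)
        s=w[abs(w[:,2]-zt)<.006]; c=(np.min(s,0)+np.max(s,0))/2
        print(n,c,"dist",np.hypot(*c[:2]),"top",zt, "size",np.ptp(s,0))
for n,(u,v) in dict(tA=(302,372),tB=(328,425),tC=(272,429)).items():
    w=Ws[v-10:v+12,u-16:u+17].reshape(-1,3); zt=np.nanpercentile(w[:,2],95)
    s=w[abs(w[:,2]-zt)<.006]; print("side",n,(s.min(0)+s.max(0))/2,zt,np.ptp(s,0))
# tray region both views, and stand posts
for nm,W in(("top",Wt),("side",Ws)):
    P=W.reshape(-1,3); P=P[~np.isnan(P).any(1)]
    # posts: points in stand region above .1
    m=(P[:,2]>.08)&(P[:,2]<.15)&(P[:,0]>.36)&(P[:,0]<.62)&(P[:,1]>-.12)&(P[:,1]<.14)
    Q=P[m]; print(nm,"hi",len(Q))
    if len(Q)>4:
        _,_,c=cv2.kmeans(Q.astype(np.float32),4,None,(3,50,1e-5),10,cv2.KMEANS_PP_CENTERS); print(c)
    m=(P[:,2]>.27)&(P[:,2]<.33)&(P[:,0]>.3)&(P[:,0]<.8)&(P[:,1]>.05)&(P[:,1]<.5)
    Q=P[m]; print("rail",len(Q),np.median(Q,0),Q.min(0),Q.max(0))
for (u,v) in [(150,205),(222,205),(233,262),(155,270),(160,240),(212,239),(190,220),(190,258)]: print((u,v),Wt[v,u])
a=cv2.resize(it[190:340,90:500,::-1],None,fx=1.95,fy=1.95,interpolation=cv2.INTER_CUBIC)
b=cv2.resize(is_[60:340,230:400,::-1],None,fx=1.8,fy=1.8,interpolation=cv2.INTER_CUBIC)
cv2.imwrite("pics/c1.png",cv2.resize(it[160:290,90:260,::-1],None,fx=4.5,fy=4.5,interpolation=cv2.INTER_CUBIC))
cv2.imwrite("pics/c2.png",cv2.resize(is_[200:460,230:400,::-1],None,fx=2.3,fy=2.3,interpolation=cv2.INTER_CUBIC))
E
```

```text
tA [ 0.4262 -0.2376  0.073 ] dist 0.487954285780912 top 0.07324180412153736 size [0.0494 0.0516 0.0116]
tB [ 0.4603 -0.3541  0.0728] dist 0.5807436088132262 top 0.0738182692364779 size [0.0499 0.0526 0.0099]
tC [ 0.3571 -0.3438  0.0731] dist 0.4957268075792211 top 0.0735866126917815 size [0.0507 0.0508 0.011 ]
jar [0.3624 0.1123 0.1118] dist 0.37942469700408105 top 0.11335068863994517 size [0.0581 0.0582 0.0089]
carton [ 0.3644 -0.1365  0.1237] dist 0.3891518292405651 top 0.12433431514533963 size [0.0584 0.0667 0.0108]
side tA [ 0.4265 -0.2368  0.071 ] 0.07249631518796655 [0.0509 0.0484 0.0089]
side tB [ 0.4609 -0.3511  0.0711] 0.0725901362440738 [0.0497 0.0442 0.0088]
side tC [ 0.3579 -0.3426  0.0717] 0.07241757363054428 [0.0501 0.0445 0.0105]
top hi 662
[[ 0.4222 -0.099   0.1079]
 [ 0.3898  0.104   0.1061]
 [ 0.6032 -0.076   0.0976]
 [ 0.5849  0.0893  0.097 ]]
rail 1517 [0.6099 0.3329 0.3037] [0.5941 0.207  0.2701] [0.6939 0.4515 0.3106]
side hi 874
[[ 0.3952  0.097   0.1014]
 [ 0.442  -0.0985  0.1049]
 [ 0.605  -0.0787  0.0976]
 [ 0.5863  0.0882  0.0986]]
rail 958 [0.615  0.2998 0.3024] [0.5927 0.2044 0.2702] [0.6932 0.4582 0.3088]
(150, 205) [0.6069 0.3501 0.3064]
(222, 205) [0.6576 0.2372 0.1138]
(233, 262) [0.5306 0.2268 0.0365]
(155, 270) [0.52   0.4185 0.05  ]
(160, 240) [0.5808 0.388  0.1105]
(212, 239) [0.5737 0.2624 0.1176]
(190, 220) [0.63   0.3192 0.0959]
(190, 258) [0.5455 0.332  0.0473]
```

View pics/c1.png

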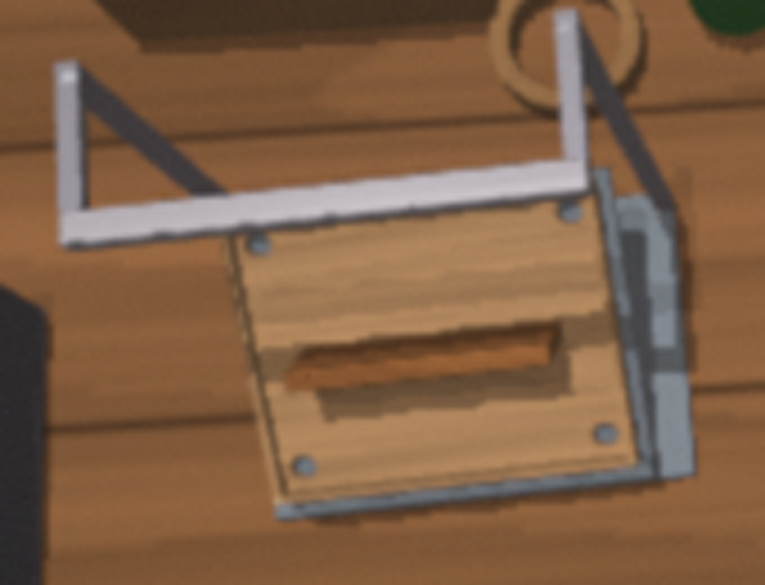

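View pics/c2.png

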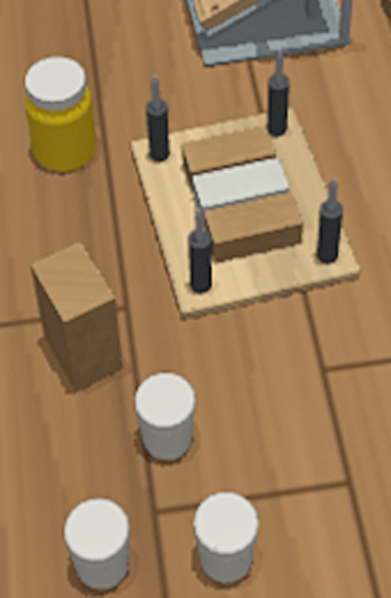

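The crops show the tray's four holes at full-frame top pixels (147,214), (217,207), (224,256) and (158,264). The divider runs roughly parallel to the rail. All the post tips are visible. The tub meant is B (top 469,274), at 0.58 m against 0.49 and 0.50 for the others. Next I fit the tray and stand poses.

```bash
python3 - <<'E'
from h import *
from scipy.optimize import least_squares
np.set_printoptions(precision=4,suppress=True)
it,Wt=cloud("top0"); is_,Ws=cloud("side0")
hp=np.array([[147.3,214],[216.7,207.1],[224.2,256.2],[157.6,263.6]])
H=np.array([[64,84,4],[64,-84,4],[-64,-84,4],[-64,84,4]])/1000.  # rel tray_under; mid floor
def tray(p): # x,y,z,yaw,tilt
    R=Ro.from_euler("z",p[3])*Ro.from_euler("y",-p[4]); return R,p[:3]
# depth plane from floor pixels
def plane(W,poly):
    m=np.zeros((480,640),np.uint8); cv2.fillPoly(m,[np.int32(poly)],1)
    P=W[(m>0)]; P=P[~np.isnan(P).any(1)]
    for _ in range(5):
        c=P.mean(0); n=np.linalg.svd(P-c)[2][2]; n*=np.sign(n[2]); r=(P-c)@n; P=P[abs(r)<max(.003,1.5*r.std())]
    return c,n,len(P),r.std()
c,n,k,s=plane(Wt,[[152,218],[214,211],[215,228],[155,236]]);print("upper half",c,n,k,s,"lean",np.degrees(np.arccos(n[2])),"yaw",np.degrees(np.arctan2(-n[1],-n[0])))
def f(p):
    R,t=tray(p); e=(proj("top0",R.apply(H)+t)-hp).ravel()/1.
    top=R.apply([0,0,.008])+t; return np.r_[e,(n@(c-top))*1000/2,(p[4]-np.radians(30))*100]
r=least_squares(f,[.56,.33,.07,.1,.52]); print("tray",r.x,"res",f(r.x))
R,t=tray(r.x); print("grip",R.apply([0,0,.038])+t,"normal",R.apply([0,0,1]), "yawdeg",np.degrees(r.x[3]))
# side check
print("side px holes",proj("side0",R.apply(H)+t))
# stand
for nm,W in(("top",Wt),("side",Ws)):
    P=W.reshape(-1,3);P=P[~np.isnan(P).any(1)]
    m=(P[:,2]>.010)&(P[:,2]<.024)&(P[:,0]>.37)&(P[:,0]<.63)&(P[:,1]>-.13)&(P[:,1]<.14)
    print(nm,"z",np.median(P[m,2]),cv2.minAreaRect((P[m][:,:2]*1000).astype(np.float32)))
tips=np.array([[297.4,233.9],[351.3,223.9],[374.8,279.6],[317,290.4]])
S=np.array([[-64,84,135],[64,84,135],[64,-84,135],[-64,-84,135]])/1000.
g=lambda p:(proj("side0",Ro.from_euler("z",p[2]).apply(S)+[p[0],p[1],p[3]])-tips).ravel()
q=least_squares(lambda p:np.r_[g(p),p[3]*300],[.5,0,.1,0]);print("stand",q.x,np.degrees(q.x[2]),g(q.x))
print("top px tips",proj("top0",Ro.from_euler("z",q.x[2]).apply(S)+[q.x[0],q.x[1],0]))
a=cv2.resize(it[210:305,265:380,::-1],None,fx=5,fy=5,interpolation=cv2.INTER_CUBIC)
cv2.imwrite("pics/c3.png",a)
E
```

```text
upper half [0.6233 0.3354 0.093 ] [-0.5115 -0.0215  0.859 ] 898 0.0015874894481902777 lean 30.791068299383124 yaw 2.4060047813215593
tray [0.5992 0.3338 0.0693 0.0446 0.5237] res [ 0.1572  0.1152 -0.202  -0.14    0.1737  0.1715 -0.1278 -0.1467 -0.002
  0.0089]
grip [0.5802 0.3329 0.1022] normal [-0.4996 -0.0223  0.866 ] yawdeg 2.5564794117080316
side px holes [[350.5801 140.3427]
 [365.8532 181.4771]
 [322.9195 205.9743]
 [310.8971 164.0056]]
top z 0.01547406888497338 ((532.7225341796875, -0.6615829467773438), (180.9951629638672, 219.88946533203125), 6.248617649078369)
side z 0.014713530618138071 ((501.07110595703125, -0.982147216796875), (243.23382568359375, 229.3262481689453), 5.965128421783447)
stand [ 0.5342 -0.0009  0.1068 -0.0012] 6.1165601611929805 [ 0.01    0.0494  0.5992 -0.9496  0.3342 -0.7489 -0.8818  1.3997]
top px tips [[292.3908 279.5302]
 [283.7664 226.5553]
 [353.7881 214.9295]
 [363.8609 267.3954]]
```

View pics/c3.png

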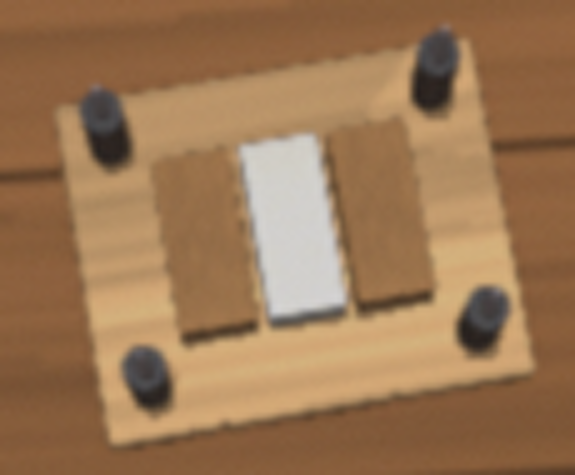

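Both views agree on the stand: about (0.533, -0.001), yaw 6.1°. The crop's tips at (284.4,227.6) and (354.2,216.0) lie within 1 px of the prediction. Now I work out the pre-grasp moves.

```bash
cat >> h.py <<'E'
def tool(yaw,lean=0.):  # tool x along (yaw) pitched up by lean, tool z opposed to the normal
    return Ro.from_euler("z",yaw)*Ro.from_euler("y",-lean)*Ro.from_euler("x",np.pi)
def tcp(gp,R): return np.array(gp)+R.apply([0,0,.019])
GR=np.array([.5802,.3329,.1022]); RT=tool(.0446,np.pi/6)
E
python3 - <<'E'
from h import *
n=-RT.apply([0,0,1]); print(n, RT.as_euler("xyz"))
print(delta(tcp(GR+.19*n+[-.05,0,.06],RT),RT))
E
python3 -m jog '[[[0,0,0],[0,0,-50],-1],[[0,0,0],[0,0,-100],-1]]'
```

```text
[-0.49950279 -0.02229261  0.8660254 ] [ 3.14159265 -0.52359878  0.0446    ]
(array([-18.27,  26.23,  68.42]), array([-103. ,  326.4, -105.7]))
time: 0.3
tool_pos: [0.1633, 0.5232, 0.3023]
ee_rot: [-3.141, 0.009, 1.268]
wrist_force: [0.4, 0.6, 0.2]
width: 0.0941
```

```bash
python3 -m jog '[[[-18.3,26.2,68.4],[-103,326.4,-6],-1],[[-18.3,26.2,68.4],[-103,326.4,-6],-1],[[-18.3,26.2,68.4],[-103,326.4,-6],-1],[[-18.3,26.2,68.4],[-103,326.4,-6],-1],[[-18.3,26.2,68.4],[-103,326.4,-6],-1]]' && python3 -c "
from h import *
n=-RT.apply([0,0,1]); print(delta(tcp(GR+.19*n+[-.05,0,.06],RT),RT))"
```

```text
time: 0.8
tool_pos: [0.3703, 0.3805, 0.3098]
ee_rot: [3.057, -0.303, 0.59]
wrist_force: [0.5, 0.7, -0.4]
width: 0.0942
(array([-7.85, 11.11, 29.15]), array([31.9, 83.1, 16.5]))
```

```bash
python3 -m jog '[[[-7.8,11.1,29.1],[32,83,16.5],-1],[[-7.8,11.1,29.1],[32,83,16.5],-1],[[-7.8,11.1,29.1],[32,83,16.5],-1],[[-7.8,11.1,29.1],[32,83,16.5],-1],[[-7.8,11.1,29.1],[32,83,16.5],-1]]' && python3 -c "
from h import *
n=-RT.apply([0,0,1]); print(delta(tcp(GR+.12*n,RT),RT),state()[3]['joint_positions'])"
```

```text
time: 1.3
tool_pos: [0.4429, 0.3311, 0.3087]
ee_rot: [3.138, -0.519, 0.054]
wrist_force: [0.2, 0.2, -0.4]
width: 0.0939
(array([-0.09,  0.27,  0.47]), array([ 16.3,   4.7, 146.4])) [ 0.74075253 -0.20833673  1.53858072 -0.32702236  1.40642968  0.67472385]
```

```bash
python3 -m jog '[[[0,0.3,0.5],[16,4.5,0],-1],[[0,0.3,0.5],[16,4.5,50],-1],[[0,0.3,0.5],[16,4.5,100],-1],[[0,0.3,0.5],[16,4.5,146],-1],[[0,0.3,0.5],[16,4.5,146],-1]]' && python3 - <<'E'
from h import *
print(delta(tcp(GR+.02*0,RT),RT))
a,_=grab("side","side1"); b,_=grab("top","top1")
A=cv2.resize(a[60:260,230:430,::-1],(400,400),interpolation=3);B=cv2.resize(b[150:300,90:240,::-1],(400,400),interpolation=3)
cv2.imwrite("pics/v1.png",np.hstack([A,B]))
E
```

```text
time: 1.8
tool_pos: [0.5301, 0.3277, 0.1828]
ee_rot: [3.136, -0.514, 0.044]
wrist_force: [-0.8, -0.2, -0.4]
width: 0.0941
(array([ 0.33,  0.55, -0.01]), array([  4.3,  -3.6, 113.9]))
```

View pics/v1.png

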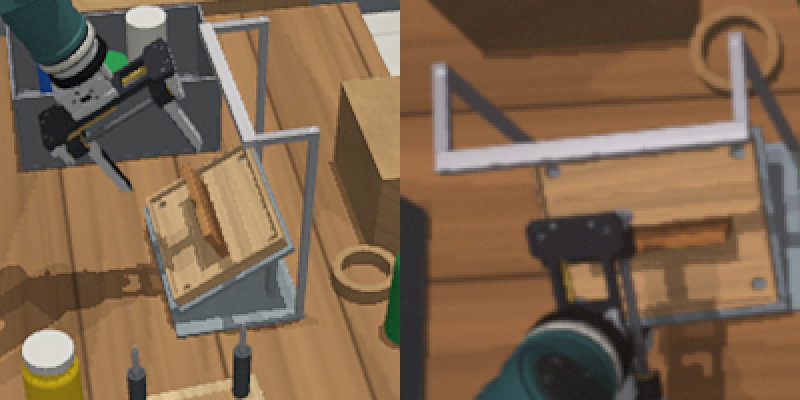

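The view shows the fingers open on either side of the divider's normal, with the hand clear of the rail (divider at crop (205,215) in the side view). Next I check the predicted divider pixel and go in.

```bash
python3 -c "
from h import *
n=-RT.apply([0,0,1]); y=-RT.apply([0,1,0])
print(proj('top0',[GR+.02*n+s*.07*y for s in(-1,0,1)])*1, 'seen 4.5x crop', (proj('top0',[GR+.02*n+s*.07*y for s in(-1,0,1)])-[90,160])*4.5)"
python3 -m jog '[[[0.3,0.5,0],[4.3,-3.6,30],-1],[[0.3,0.5,0],[4.3,-3.6,55],-1],[[0.3,0.5,0],[4.3,-3.6,75],-1],[[0.3,0.5,0],[4.3,-3.6,75],-1],[[0.3,0.5,0],[4.3,-3.6,75],-1]]' && python3 -c "
from h import *
print(delta(tcp(GR,RT),RT))"
```

```text
[[211.79395497 238.96629074]
 [182.34246116 242.05895813]
 [152.81433708 245.15967238]] seen 4.5x crop [[548.07279737 355.34830835]
 [415.54107523 369.2653116 ]
 [282.66451686 383.2185257 ]]
time: 2.4
tool_pos: [0.5728, 0.3376, 0.1326]
ee_rot: [-3.13, -0.539, 0.041]
wrist_force: [0.1, 0.5, -0.4]
width: 0.0935
(array([-0.56, -0.89, -0.18]), array([-9.7,  5.5, 48.7]))
```

```bash
for i in 1 2; do python3 -m jog '[[[0,0,0],[0,0,0],-1],[[0,0,0],[0,0,0],-1]]' && python3 -c "
from h import *
print(delta(tcp(GR,RT),RT))";done
```

```text
time: 2.6
tool_pos: [0.5723, 0.3375, 0.132]
ee_rot: [-3.13, -0.539, 0.041]
wrist_force: [-0.2, 0.4, -0.1]
width: 0.0941
(array([-0.56, -0.87, -0.17]), array([-9. ,  5.4, 48.5]))
time: 2.8
tool_pos: [0.5718, 0.3368, 0.1298]
ee_rot: [-3.132, -0.536, 0.042]
wrist_force: [0.8, -0.3, -0.1]
width: 0.0941
(array([-0.47, -0.71, -0.14]), array([-7.2,  4.7, 46.9]))
```

```bash
for i in 1 2; do python3 -m jog '[[[0,0,0],[0,0,0],-1],[[0,0,0],[0,0,0],-1],[[0,0,0],[0,0,0],-1],[[0,0,0],[0,0,0],-1],[[0,0,0],[0,0,0],-1]]' && python3 -c "
from h import *
print(delta(tcp(GR,RT),RT))";done
```

```text
time: 3.3
tool_pos: [0.5718, 0.3366, 0.1289]
ee_rot: [-3.133, -0.535, 0.042]
wrist_force: [0.2, 1.2, -0.7]
width: 0.0942
(array([-0.43, -0.65, -0.14]), array([-6.7,  4.4, 46.2]))
time: 3.8
tool_pos: [0.5718, 0.3366, 0.129]
ee_rot: [-3.132, -0.535, 0.042]
wrist_force: [-0.0, 0.6, -0.6]
width: 0.0938
(array([-0.43, -0.66, -0.15]), array([-6.8,  4.4, 46.2]))
```

```bash
python3 -m jog '[[[-0.4,-0.6,-0.1],[-6.8,4.4,10],-1],[[-0.4,-0.6,-0.1],[-6.8,4.4,25],-1],[[-0.4,-0.6,-0.1],[-6.8,4.4,38],-1],[[-0.4,-0.6,-0.1],[-6.8,4.4,46],-1],[[-0.4,-0.6,-0.1],[-6.8,4.4,46],-1]]' && python3 -m jog '[[[0,0,0],[0,0,0],-1],[[0,0,0],[0,0,0],-1],[[0,0,0],[0,0,0],-1],[[0,0,0],[0,0,0],-1],[[0,0,0],[0,0,0],-1]]' && python3 - <<'E'
from h import *
print(delta(tcp(GR,RT),RT))
a,_=grab("side","side2"); b,_=grab("top","top2")
A=cv2.resize(a[90:240,270:420,::-1],(400,400),interpolation=3);B=cv2.resize(b[180:290,120:230,::-1],(400,400),interpolation=3)
cv2.imwrite("pics/v2.png",np.hstack([A,B]))
E
```

```text
time: 4.3
tool_pos: [0.5892, 0.3325, 0.083]
ee_rot: [3.14, -0.521, 0.044]
wrist_force: [-0.5, -0.3, -0.9]
width: 0.0939
time: 4.8
tool_pos: [0.5896, 0.3335, 0.0865]
ee_rot: [-3.14, -0.525, 0.044]
wrist_force: [0.1, 0.3, -0.3]
width: 0.0941
(array([-0.06, -0.1 , -0.05]), array([-0.3,  0.2,  0.7]))
```

View pics/v2.png

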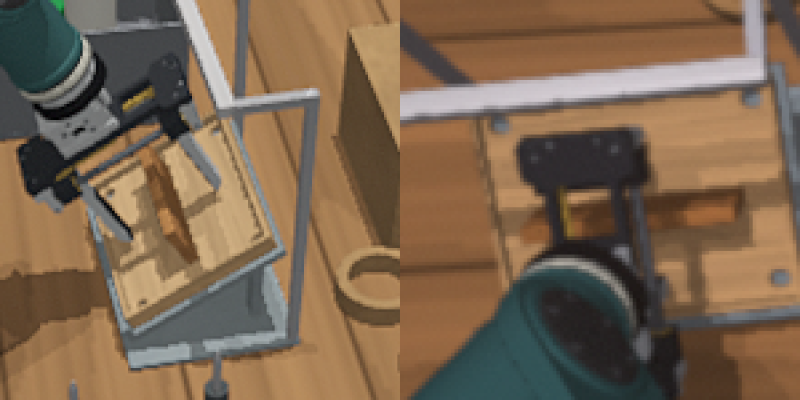

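The fingers straddle the divider near its middle (tips at crop (128,240) and (215,190), divider middle about (170,205)). Closing.

```bash
python3 -m jog '[[[0,0,0],[0,0,0],1],[[0,0,0],[0,0,0],1],[[0,0,0],[0,0,0],1],[[0,0,0],[0,0,0],1],[[0,0,0],[0,0,0],1]]' && python3 -m jog '[[[0,0,0],[0,0,0],1],[[0,0,0],[0,0,0],1],[[0,0,0],[0,0,0],1]]' && python3 -c "
from h import *
print(delta(tcp(GR,RT),RT))"
```

```text
time: 5.4
tool_pos: [0.5896, 0.3334, 0.0859]
ee_rot: [-3.141, -0.525, 0.044]
wrist_force: [0.0, -1.0, 0.8]
width: 0.0573
time: 5.7
tool_pos: [0.5896, 0.3334, 0.0859]
ee_rot: [-3.141, -0.525, 0.044]
wrist_force: [0.7, 0.0, 0.2]
width: 0.0332
(array([-0.03, -0.06, -0.05]), array([-0. ,  0. ,  0.2]))
```

Still closing.

```bash
python3 -m jog '[[[0,0,0],[0,0,0],1],[[0,0,0],[0,0,0],1],[[0,0,0],[0,0,0],1],[[0,0,0],[0,0,0],1],[[0,0,0],[0,0,0],1]]' && python3 -m jog '[[[0,0,0],[0,0,0],1],[[0,0,0],[0,0,0],1],[[0,0,0],[0,0,0],1]]' && python3 -c "
from h import *
print(delta(tcp(GR,RT),RT))"
```

```text
time: 6.2
tool_pos: [0.5897, 0.3334, 0.0861]
ee_rot: [-3.141, -0.525, 0.044]
wrist_force: [0.5, 0.3, 0.3]
width: 0.0115
time: 6.5
tool_pos: [0.5897, 0.3334, 0.0861]
ee_rot: [-3.14, -0.525, 0.044]
wrist_force: [0.7, 0.8, 1.5]
width: 0.0122
(array([-0.04, -0.08, -0.04]), array([-0.2,  0.1,  0.3]))
```

Held at 12 mm. Drawing out along the normal.

```bash
python3 -m jog '[[[0,0,0],[0,0,-10],1],[[0,0,0],[0,0,-30],1],[[0,0,0],[0,0,-55],1],[[0,0,0],[0,0,-85],1],[[0,0,0],[0,0,-115],1]]' && python3 -m jog '[[[0,0,0],[0,0,-35],1],[[0,0,0],[0,0,-70],1],[[0,0,0],[0,0,-95],1],[[0,0,0],[0,0,-95],1],[[0,0,0],[0,0,-95],1]]' && python3 -m jog '[[[0,0,0],[0,0,0],1],[[0,0,0],[0,0,0],1],[[0,0,0],[0,0,0],1]]' && python3 - <<'E'
from h import *
SC=np.array([.533,-.001,0]); RS=tool(np.radians(6.1))
t,p,R,o=state(); print(o["joint_positions"])
print(delta([.42,.28,.36],RS)); print(delta(tcp(SC+[0,0,.235],RS),RS))
E
```

```text
time: 7.0
tool_pos: [0.5297, 0.3298, 0.1832]
ee_rot: [3.14, -0.519, 0.044]
wrist_force: [0.4, -0.1, -3.4]
width: 0.0121
time: 7.5
tool_pos: [0.4838, 0.3283, 0.2659]
ee_rot: [3.142, -0.522, 0.044]
wrist_force: [-0.4, -0.1, -4.4]
width: 0.0117
time: 7.8
tool_pos: [0.4844, 0.3281, 0.2654]
ee_rot: [3.14, -0.522, 0.044]
wrist_force: [-0.4, -0.6, -2.9]
width: 0.0121
[ 0.67551462 -0.14921211  1.5745706  -0.31168501  1.2956994   0.6523922 ]
(array([  1.  , -29.88,  -3.5 ]), array([ -10.5,   45.3, -115.1]))
(array([  1.  , -29.88,  -3.5 ]), array([  4.8, 330.8,  60.2]))
```

```bash
python3 -m jog '[[[1,-29.9,-3.5],[-10.5,45,-115],1],[[1,-29.9,-3.5],[-10.5,45,-115],1],[[1,-29.9,-3.5],[-10.5,45,-115],1],[[1,-29.9,-3.5],[-10.5,45,-115],1],[[1,-29.9,-3.5],[-10.5,45,-115],1]]' && python3 - <<'E'
from h import *
SC=np.array([.533,-.001,0]); RS=tool(np.radians(6.1))
print(delta(tcp(SC+[0,0,.300],RS),RS))
E
```

```text
time: 8.3
tool_pos: [0.4229, 0.2801, 0.3611]
ee_rot: [-3.141, -0.003, 0.104]
wrist_force: [0.3, -0.3, -4.7]
width: 0.0117
(array([-0.06, -0.19, -0.17]), array([ 80.2, 291.1,  80. ]))
```

```bash
python3 -m jog '[[[0,-0.2,-0.2],[10,40,10],1],[[0,-0.2,-0.2],[22,80,22],1],[[0,-0.2,-0.2],[36,130,36],1],[[0,-0.2,-0.2],[48,175,48],1],[[0,-0.2,-0.2],[60,220,60],1]]' && python3 -m jog '[[[0,0,0],[10,40,10],1],[[0,0,0],[20,71,20],1],[[0,0,0],[20,71,20],1],[[0,0,0],[20,71,20],1],[[0,0,0],[20,71,20],1]]'  && python3 -m jog '[[[0,0,0],[0,0,0],1],[[0,0,0],[0,0,0],1],[[0,0,0],[0,0,0],1],[[0,0,0],[0,0,0],1],[[0,0,0],[0,0,0],1]]' && python3 - <<'E'
from h import *
SC=np.array([.533,-.001,0]); RS=tool(np.radians(6.1))
print(delta(tcp(SC+[0,0,.200],RS),RS))
E
```

```text
time: 8.8
tool_pos: [0.5032, 0.0669, 0.3001]
ee_rot: [-3.141, -0.0, 0.111]
wrist_force: [1.0, 0.8, -3.4]
width: 0.0119
time: 9.3
tool_pos: [0.5305, 0.0011, 0.2816]
ee_rot: [-3.14, 0.0, 0.112]
wrist_force: [-0.0, -0.1, -3.1]
width: 0.012
time: 9.8
tool_pos: [0.5309, 0.0002, 0.2817]
ee_rot: [-3.14, 0.001, 0.111]
wrist_force: [0.3, -0.4, -2.6]
width: 0.0118
(array([-0.1 ,  0.03,  0.25]), array([  2.1,   1.6, 100.6]))
```

```bash
python3 -m jog '[[[-0.1,0,0.2],[2,1.6,25],1],[[-0.1,0,0.2],[2,1.6,55],1],[[-0.1,0,0.2],[2,1.6,85],1],[[-0.1,0,0.2],[2,1.6,105],1],[[-0.1,0,0.2],[2,1.6,112],1]]' && python3 -m jog '[[[0,0,0],[0,0,0],1],[[0,0,0],[0,0,0],1],[[0,0,0],[0,0,0],1],[[0,0,0],[0,0,0],1],[[0,0,0],[0,0,0],1]]' && python3 - <<'E'
from h import *
SC=np.array([.533,-.001,0]); RS=tool(np.radians(6.1))
print(delta(tcp(SC+[0,0,.188],RS),RS))
a,_=grab("side","side3"); b,_=grab("top","top3")
A=cv2.resize(a[200:350,260:410,::-1],None,fx=4,fy=4,interpolation=3)
B=cv2.resize(b[195:305,255:385,::-1],None,fx=4.6,fy=4.6,interpolation=3)
cv2.imwrite("pics/v3a.png",A); cv2.imwrite("pics/v3b.png",B)
# predicted hole centres (floor top, bottom)
t,p,R,o=state(); g=p-R.apply([0,0,.019])
S=np.array([[x*.064,y*.084,-.030] for x,y in((-1,1),(1,1),(1,-1),(-1,-1))])
Rt=R*Ro.from_euler("x",np.pi)
print("side",proj("side3",Rt.apply(S)+g),(proj("side3",Rt.apply(S)+g)-[260,200])*4)
print("top",proj("top3",Rt.apply(S)+g),(proj("top3",Rt.apply(S)+g)-[255,195])*4.6)
E
```

```text
time: 10.3
tool_pos: [0.5312, -0.001, 0.1664]
ee_rot: [-3.14, 0.006, 0.107]
wrist_force: [-0.8, 0.3, -3.6]
width: 0.0117
time: 10.8
tool_pos: [0.5334, -0.0012, 0.1705]
ee_rot: [3.141, -0.001, 0.107]
wrist_force: [0.2, -0.1, -4.1]
width: 0.0117
(array([ 0.01, -0.05,  0.03]), array([-0.4, -0.2,  1.5]))
side [[296.45423225 226.43362502]
 [351.72118331 215.38427189]
 [375.32034151 271.4514197 ]
 [315.39112303 284.48939197]] [[145.81692899 105.73450007]
 [366.88473325  61.53708756]
 [461.28136605 285.8056788 ]
 [221.56449213 337.95756788]]
top [[292.01627552 278.44263768]
 [283.21376911 224.45218795]
 [354.60424038 212.5872258 ]
 [364.912541   266.0483459 ]] [[170.27486739 383.83613332]
 [129.78333792 135.48006458]
 [458.17950575  80.90123869]
 [505.59768859 326.82239114]]
```

View pics/v3a.png

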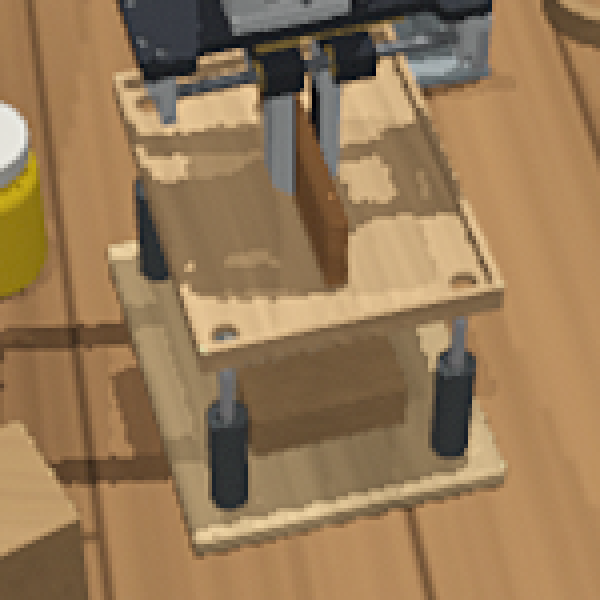

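View pics/v3b.png

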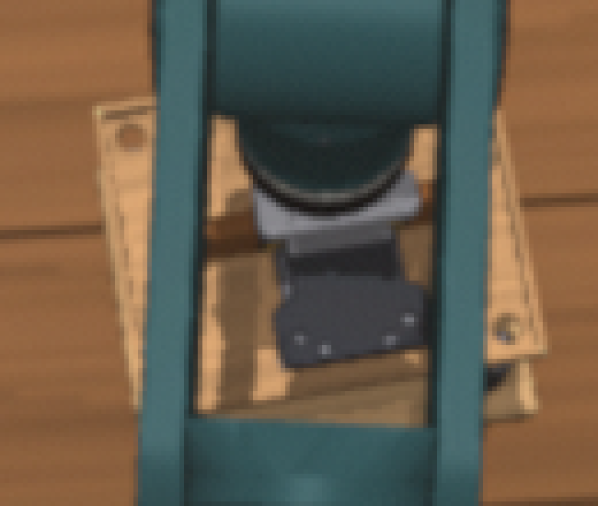

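The side view shows the near holes at crop (226,333) and (465,281), in line with the pins extrapolated up from (228,385) and (459,340), within about 0.5 px. The top view's holes at (131,135) and (506,328) match the kinematic prediction within 1 crop px. Alignment is good to 1–2 mm, so I lower gently and watch the force.

```bash
python3 -m jog '[[[0,0,0],[0,0,6],1],[[0,0,0],[0,0,12],1],[[0,0,0],[0,0,18],1],[[0,0,0],[0,0,24],1],[[0,0,0],[0,0,24],1]]' && python3 -m jog '[[[0,0,0],[0,0,4],1],[[0,0,0],[0,0,8],1],[[0,0,0],[0,0,8],1],[[0,0,0],[0,0,8],1],[[0,0,0],[0,0,8],1]]'; python3 -c "
from h import *
print(state()[3]['wrist_torque'],delta(tcp([.533,-.001,.128],tool(np.radians(6.1))),tool(np.radians(6.1))))"
```

```text
time: 11.4
tool_pos: [0.5319, -0.0011, 0.1438]
ee_rot: [-3.141, 0.004, 0.107]
wrist_force: [-1.2, 0.2, -3.7]
width: 0.0117
time: 11.9
tool_pos: [0.533, -0.0012, 0.1379]
ee_rot: [3.142, 0.0, 0.107]
wrist_force: [0.1, 0.8, -4.7]
width: 0.0119
[-0.10162724  0.02225156 -0.02195051] (array([0.  , 0.01, 0.03]), array([-0. , -0.2, 28.9]))
```

Underside is now at 119 mm, below the cone bases, with no lateral force, so all the pins are through. Continuing down.

```bash
python3 -m jog '[[[0,0,0],[0,0,6],1],[[0,0,0],[0,0,12],1],[[0,0,0],[0,0,18],1],[[0,0,0],[0,0,23],1],[[0,0,0],[0,0,23],1]]' && python3 -m jog '[[[0,0,0],[0,0,2],1],[[0,0,0],[0,0,4],1],[[0,0,0],[0,0,5],1],[[0,0,0],[0,0,5],1],[[0,0,0],[0,0,5],1]]'; python3 -c "
from h import *
print(state()[3]['wrist_torque'],delta(tcp([.533,-.001,.128],tool(np.radians(6.1))),tool(np.radians(6.1))))"
```

```text
time: 12.4
tool_pos: [0.532, -0.001, 0.1131]
ee_rot: [-3.141, 0.003, 0.107]
wrist_force: [0.1, 0.7, -4.1]
width: 0.0121
time: 12.9
tool_pos: [0.5329, -0.0011, 0.1097]
ee_rot: [-3.142, 0.001, 0.107]
wrist_force: [-0.1, -0.4, -3.7]
width: 0.0118
[-0.10051183  0.04808229 -0.03325629] (array([-0.  ,  0.03,  0.03]), array([ 0.1, -0.1,  0.7]))
```

```bash
for i in 1 2; do python3 -m jog '[[[0,0,0],[0,0,1],1],[[0,0,0],[0,0,1],1],[[0,0,0],[0,0,1],1],[[0,0,0],[0,0,1],1],[[0,0,0],[0,0,1],1]]'; done
```

```text
time: 13.4
tool_pos: [0.533, -0.0012, 0.1087]
ee_rot: [3.142, 0.001, 0.107]
wrist_force: [-0.7, 0.6, -3.3]
width: 0.012
time: 13.9
tool_pos: [0.533, -0.0011, 0.1085]
ee_rot: [3.142, 0.0, 0.107]
wrist_force: [-3.3, 1.2, 5.6]
width: 0.0119
```

Seated: the vertical force went from -3.7 to +5.6 N at grip height 127.5 mm. Releasing and backing off.

```bash
python3 -m jog '[[[0,0,0],[0,0,0],0.6],[[0,0,0],[0,0,0],0.6],[[0,0,0],[0,0,0],0.6],[[0,0,0],[0,0,0],0.6],[[0,0,0],[0,0,0],0.6]]' && python3 -m jog '[[[0,0,0],[0,0,-20],0.5],[[0,0,0],[0,0,-60],0],[[0,0,0],[0,0,-105],-1],[[0,0,0],[0,0,-150],-1],[[0,0,0],[0,0,-150],-1]]' && python3 - <<'E'
from h import *
TB=np.array([.4605,-.3525,.061])
# jaws along stand y at placing; for the pick keep same yaw relation: choose tool x along stand y (+-90deg)
for y in (6.1-90,6.1+90): print(y,delta(tcp(TB+[0,0,.12],tool(np.radians(y))),tool(np.radians(y))))
print(state()[3]["joint_positions"])
E
```

```text
time: 14.4
tool_pos: [0.5329, -0.0012, 0.1073]
ee_rot: [-3.141, 0.001, 0.107]
wrist_force: [0.1, -0.3, 0.6]
width: 0.0188
time: 14.9
tool_pos: [0.536, -0.0014, 0.2659]
ee_rot: [3.139, -0.014, 0.107]
wrist_force: [0.4, 0.6, 0.2]
width: 0.052
-83.9 (array([-0.48, -0.76, 90.03]), array([-114.1,  340.7,  103.4]))
96.1 (array([  0.76,  -0.48, -89.96]), array([-114.1,  340.7,  103.4]))
[-1.08387225e-01  4.11411016e-02  1.30084451e+00 -2.08004151e-05
  1.78547957e+00 -2.15492971e-01]
```

```bash
python3 -m jog '[[[0,0,90],[-114,340,0],-1],[[0,0,90],[-114,340,0],-1],[[0,0,90],[-114,340,0],-1],[[0,0,90],[-114,340,0],-1],[[0,0,90],[-114,340,0],-1]]' >/dev/null&& python3 -c "
from h import *
R=tool(np.radians(-83.9));print(delta(tcp([.4605,-.3525,.181],R),R))"
```

```text
(array([4.000e-02, 5.000e-02, 4.672e+01]), array([49.6, 94.9, 94.8]))
```

```bash
python3 -m jog '[[[0,0,46.7],[49.6,95,0],-1],[[0,0,46.7],[49.6,95,0],-1],[[0,0,46.7],[49.6,95,0],-1],[[0,0,46.7],[49.6,95,30],-1],[[0,0,46.7],[49.6,95,60],-1]]' >/dev/null&& python3 -m jog '[[[0,0,3.7],[0,0,30],-1],[[0,0,3.7],[0,0,30],-1],[[0,0,3.7],[0,0,30],-1],[[0,0,3.7],[0,0,30],-1],[[0,0,3.7],[0,0,30],-1]]' && python3 -m jog '[[[0,0,0],[0,0,0],-1],[[0,0,0],[0,0,0],-1],[[0,0,0],[0,0,0],-1],[[0,0,0],[0,0,0],-1]]' && python3 - <<'E'
from h import *
R=tool(np.radians(-83.9));print(delta(tcp([.4605,-.3525,.061],R),R))
a,_=grab("side","side4"); b,_=grab("top","top4")
A=cv2.resize(a[200:460,230:430,::-1],(400,520),interpolation=3);B=cv2.resize(b[190:320,260:390,::-1],(400,400),interpolation=3)
B=cv2.copyMakeBorder(B,0,120,0,0,0)
cv2.imwrite("pics/v4.png",np.hstack([A,B]))
# tray level check from depth
for tag in("side4","top4"):
    im,W=cloud(tag); P=W.reshape(-1,3);P=P[~np.isnan(P).any(1)]
    L=Ro.from_euler("z",-6.1,degrees=True).apply(P-[.533,-.001,0])
    m=(abs(L[:,0])<.074)&(abs(L[:,0])>.02)&(abs(L[:,1])<.07)&(L[:,2]>.07)&(L[:,2]<.13)
    Q=L[m];c=np.linalg.lstsq(np.c_[Q[:,:2],np.ones(len(Q))],Q[:,2],rcond=None)[0];print(tag,len(Q),c)
    m=(L[:,2]>.085)&(L[:,2]<.12)&(abs(L[:,0])<.12)&(abs(L[:,1])<.13)
    print(cv2.minAreaRect((L[m][:,:2]*1000).astype(np.float32)))
E
```

```text
time: 16.4
tool_pos: [0.4629, -0.3519, 0.1701]
ee_rot: [-3.14, -0.003, -1.457]
wrist_force: [-0.4, 0.3, 0.0]
width: 0.0944
time: 16.8
tool_pos: [0.462, -0.3511, 0.1678]
ee_rot: [3.141, -0.0, -1.457]
wrist_force: [0.1, 0.5, 0.3]
width: 0.094
(array([ 0.04, -0.01,  0.4 ]), array([  1.2,   1.6, 125.8]))
side4 194 [0.00734816 0.00757497 0.09755677]
((-0.2533111572265625, -0.7954788208007812), (160.5408935546875, 203.2266082763672), 0.2676566541194916)
top4 2547 [0.00131724 0.00055036 0.09835058]
((-0.00048065185546875, -0.025115966796875), (200.16700744628906, 161.6632080078125), 89.97235870361328)
```

View pics/v4.png

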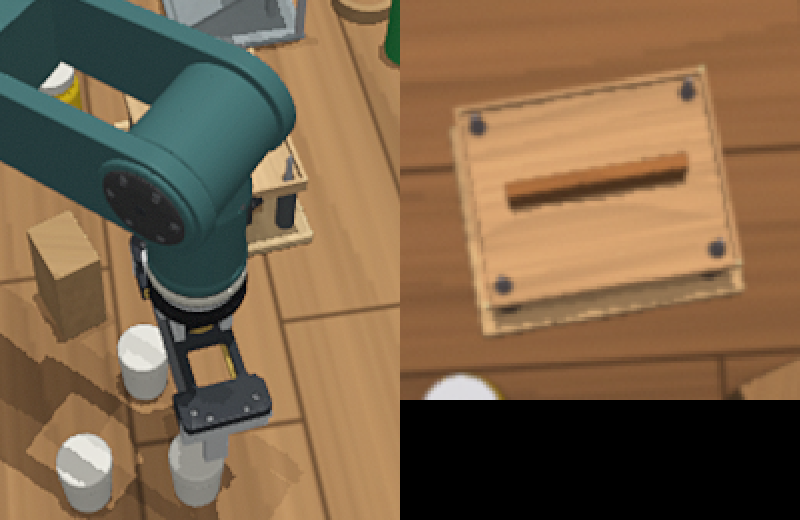

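The tray sits level at 98 mm floor height, with a pin in each hole (crop pixels (477,125), (687,90), (717,248), (503,285)). The hand is above the far tub at (197,470). Going down to it.

```bash
python3 -m jog '[[[0,0,0.4],[1.2,1.6,30],-1],[[0,0,0.4],[1.2,1.6,60],-1],[[0,0,0.4],[1.2,1.6,90],-1],[[0,0,0.4],[1.2,1.6,115],-1],[[0,0,0.4],[1.2,1.6,125],-1]]' && python3 -m jog '[[[0,0,0],[0,0,0],0.2],[[0,0,0],[0,0,0],0.2],[[0,0,0],[0,0,0],0.2],[[0,0,0],[0,0,0],0.2],[[0,0,0],[0,0,0],0.2]]' && python3 -m jog '[[[0,0,0],[0,0,0],1],[[0,0,0],[0,0,0],1],[[0,0,0],[0,0,0],1],[[0,0,0],[0,0,0],1],[[0,0,0],[0,0,0],1]]'&& python3 -m jog '[[[0,0,0],[0,0,0],1],[[0,0,0],[0,0,0],1],[[0,0,0],[0,0,0],1]]'
```

```text
time: 17.4
tool_pos: [0.4587, -0.351, 0.0393]
ee_rot: [3.137, 0.004, -1.465]
wrist_force: [0.0, -0.4, -0.0]
width: 0.0936
time: 17.9
tool_pos: [0.4609, -0.3529, 0.0438]
ee_rot: [-3.141, -0.002, -1.465]
wrist_force: [-0.3, -0.1, -0.1]
width: 0.0575
time: 18.4
tool_pos: [0.4608, -0.3529, 0.0434]
ee_rot: [-3.141, -0.001, -1.465]
wrist_force: [-0.9, -0.6, 4.0]
width: 0.0509
time: 18.7
tool_pos: [0.4608, -0.3529, 0.0434]
ee_rot: [-3.141, -0.001, -1.465]
wrist_force: [0.5, -0.2, 5.7]
width: 0.0507
```

```bash
python3 -m jog '[[[0,0,0],[0,0,-5],1],[[0,0,0],[0,0,-15],1],[[0,0,0],[0,0,-30],1],[[0,0,0],[0,0,-30],1],[[0,0,0],[0,0,-30],1]]' && python3 -m jog '[[[0,0,0],[0,0,-40],1],[[0,0,0],[0,0,-85],1],[[0,0,0],[0,0,-130],1],[[0,0,0],[0,0,-170],1],[[0,0,0],[0,0,-170],1]]' && python3 -m jog '[[[0,0,0],[0,0,0],1],[[0,0,0],[0,0,0],1],[[0,0,0],[0,0,0],1],[[0,0,0],[0,0,0],1],[[0,0,0],[0,0,0],1]]' && python3 - <<'E'
from h import *
S=Ro.from_euler("z",6.1,degrees=True); R=tool(np.radians(-83.9))
for sx in(-.041,.041):
    T=S.apply([sx,0,0])+[.533,-.001,0]; print(T,delta(tcp(T+[0,0,.24],R),R))
im,d=grab("side","side5")
cv2.imwrite("pics/v5.png",cv2.resize(im[280:460,230:410,::-1],(540,540),interpolation=3))
E
```

```text
time: 19.2
tool_pos: [0.4608, -0.3527, 0.0734]
ee_rot: [-3.141, -0.001, -1.464]
wrist_force: [-1.0, -0.4, -3.3]
width: 0.051
time: 19.7
tool_pos: [0.4626, -0.3543, 0.2503]
ee_rot: [-3.133, -0.01, -1.464]
wrist_force: [1.2, -0.3, -2.3]
width: 0.051
time: 20.2
tool_pos: [0.4602, -0.3521, 0.2412]
ee_rot: [3.139, 0.002, -1.465]
wrist_force: [-0.1, 0.9, -2.5]
width: 0.051
[ 0.49223214 -0.00535683  0.        ] (array([ 0.14,  0.11, -0.01]), array([-341.4,  -68.7,   20.7]))
[0.57376786 0.00335683 0.        ] (array([ 0.14,  0.11, -0.01]), array([-341.4, -150.7,   20.5]))
```

View pics/v5.png

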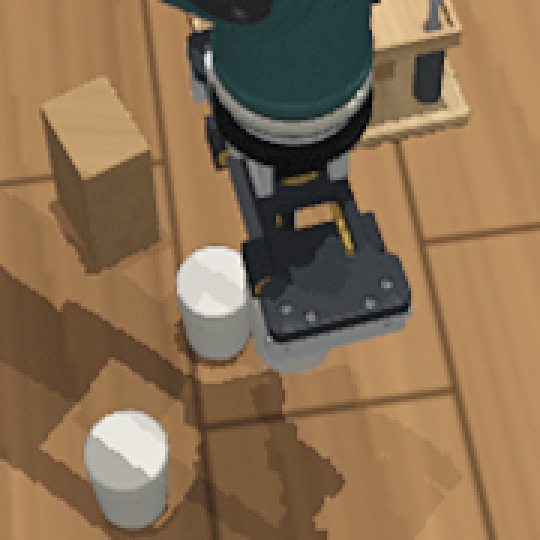

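The tub is held off the table (-2.5 N) and hangs upright between the fingers at crop (295,355). The other tubs and the carton are undisturbed. I'll use the near half of the tray.

```bash
python3 -m jog '[[[0,0,0],[-35,-7,0],1],[[0,0,0],[-80,-16,0],1],[[0,0,0],[-125,-25,0],1],[[0,0,0],[-170,-34,0],1],[[0,0,0],[-215,-43,0],1]]' >/dev/null && python3 -m jog '[[[0,0,0],[-45,-9,0],1],[[0,0,0],[-85,-17,0],1],[[0,0,0],[-115,-24,0],1],[[0,0,0],[-126,-25.7,0],1],[[0,0,0],[-126,-25.7,0],1]]' && python3 -m jog '[[[0,0,0],[0,0,0],1],[[0,0,0],[0,0,0],1],[[0,0,0],[0,0,0],1],[[0,0,0],[0,0,0],1],[[0,0,0],[0,0,0],1]]' && python3 -c "
from h import *
R=tool(np.radians(-83.9)); print(delta([.4922,-.0054,.1414],R))"
```

```text
time: 21.25
tool_pos: [0.4926, -0.005, 0.2426]
ee_rot: [3.141, -0.0, -1.462]
wrist_force: [0.2, -0.1, -3.5]
width: 0.0506
time: 21.75
tool_pos: [0.4927, -0.0067, 0.2426]
ee_rot: [3.141, 0.0, -1.466]
wrist_force: [-0.3, 0.8, -2.4]
width: 0.0509
(array([ 0.05,  0.  , -0.08]), array([ -1.3,   0.3, 101.2]))
```

```bash
python3 -m jog '[[[0,0,0],[-1.3,0.3,20],1],[[0,0,0],[-1.3,0.3,45],1],[[0,0,0],[-1.3,0.3,70],1],[[0,0,0],[-1.3,0.3,85],1],[[0,0,0],[-1.3,0.3,92],1]]' && python3 -m jog '[[[0,0,0],[0,0,2],1],[[0,0,0],[0,0,4],1],[[0,0,0],[0,0,6],1],[[0,0,0],[0,0,6],1],[[0,0,0],[0,0,6],1]]'&& python3 -m jog '[[[0,0,0],[0,0,1],1],[[0,0,0],[0,0,1],1],[[0,0,0],[0,0,1.5],1],[[0,0,0],[0,0,1.5],1],[[0,0,0],[0,0,1.5],1]]'
```

```text
time: 22.25
tool_pos: [0.4912, -0.0048, 0.1488]
ee_rot: [3.138, 0.001, -1.465]
wrist_force: [-0.1, 0.1, -2.0]
width: 0.0511
time: 22.75
tool_pos: [0.4925, -0.0048, 0.1452]
ee_rot: [-3.141, -0.0, -1.465]
wrist_force: [-0.0, 0.3, -3.1]
width: 0.0511
time: 23.25
tool_pos: [0.4921, -0.0048, 0.1431]
ee_rot: [3.141, 0.0, -1.465]
wrist_force: [0.2, -0.5, -3.1]
width: 0.0509
```

```bash
for i in 1 2; do python3 -m jog '[[[0,0,0],[0,0,1],1],[[0,0,0],[0,0,1],1],[[0,0,0],[0,0,1],1],[[0,0,0],[0,0,1],1],[[0,0,0],[0,0,1],1]]'; done
```

```text
time: 23.75
tool_pos: [0.4922, -0.0048, 0.1421]
ee_rot: [3.141, 0.0, -1.465]
wrist_force: [0.5, 0.3, -1.6]
width: 0.0507
time: 24.25
tool_pos: [0.4923, -0.0049, 0.1414]
ee_rot: [3.141, -0.0, -1.465]
wrist_force: [-0.8, -0.2, -0.8]
width: 0.0509
```

```bash
python3 -m jog '[[[0,0,0],[0,0,0.7],1],[[0,0,0],[0,0,0.7],1],[[0,0,0],[0,0,0.7],1],[[0,0,0],[0,0,0.7],1],[[0,0,0],[0,0,0.7],1]]' && python3 -m jog '[[[0,0,0],[0,0,0],-0.4],[[0,0,0],[0,0,0],-0.4],[[0,0,0],[0,0,0],-0.4],[[0,0,0],[0,0,0],-0.4],[[0,0,0],[0,0,0],-0.4]]' && python3 -m jog '[[[0,0,0],[0,0,-10],-0.4],[[0,0,0],[0,0,-35],-0.4],[[0,0,0],[0,0,-70],-0.4],[[0,0,0],[0,0,-110],-0.4],[[0,0,0],[0,0,-150],-0.4]]'
```

```text
time: 24.75
tool_pos: [0.4925, -0.0049, 0.1413]
ee_rot: [-3.141, -0.0, -1.465]
wrist_force: [-0.7, -0.1, 5.5]
width: 0.051
time: 25.25
tool_pos: [0.4921, -0.0048, 0.14]
ee_rot: [3.14, 0.0, -1.464]
wrist_force: [0.2, -0.6, -0.2]
width: 0.0655
time: 25.75
tool_pos: [0.492, -0.0048, 0.2925]
ee_rot: [3.141, -0.0, -1.465]
wrist_force: [0.3, -0.7, 0.0]
width: 0.0658
```

Now clear the view (back and up) and check.

```bash
python3 -m jog '[[[0,0,0],[0,40,-40],-0.4],[[0,0,0],[0,80,-80],-0.4],[[0,0,0],[0,120,-90],-0.4],[[0,0,0],[0,160,-90],-0.4],[[0,0,0],[0,160,-90],-0.4]]' && python3 -m jog '[[[0,0,0],[0,0,0],-0.4],[[0,0,0],[0,0,0],-0.4],[[0,0,0],[0,0,0],-0.4],[[0,0,0],[0,0,0],-0.4],[[0,0,0],[0,0,0],-0.4]]' && python3 - <<'E'
from h import *
a,_=grab("side","side6"); b,_=grab("top","top6")
cv2.imwrite("pics/v6.png",np.hstack([cv2.resize(a[160:460,200:400,::-1],(400,600),interpolation=3),cv2.copyMakeBorder(cv2.resize(b[190:340,255:405,::-1],(400,400),interpolation=3),0,200,0,0,0)]))
for tag in("side6","top6"):
    im,W=cloud(tag);P=W.reshape(-1,3);P=P[~np.isnan(P).any(1)]
    L=Ro.from_euler("z",-6.1,degrees=True).apply(P-[.533,-.001,0])
    m=(abs(L[:,0]+.041)<.033)&(abs(L[:,1])<.06)&(L[:,2]>.158)&(L[:,2]<.18)
    Q=L[m]
    if len(Q): print(tag,len(Q),"tub top",np.median(Q,0),np.ptp(Q,0),(Q.min(0)+Q.max(0))/2)
E
```

```text
time: 26.25
tool_pos: [0.3301, -0.0217, 0.3848]
ee_rot: [-3.134, -0.003, -1.466]
wrist_force: [-0.3, 0.1, -0.1]
width: 0.0662
time: 26.75
tool_pos: [0.3338, -0.0218, 0.3798]
ee_rot: [3.139, 0.001, -1.464]
wrist_force: [0.8, -0.1, 0.4]
width: 0.0658
side6 402 tub top [-0.04228907 -0.00390888  0.16683811] [0.05063379 0.05566677 0.01541758] [-0.04156594 -0.00098359  0.16578208]
top6 276 tub top [-0.03597898 -0.00559903  0.16794161] [0.05071766 0.05018564 0.01364365] [-0.04117809 -0.0010027   0.16765465]
```

View pics/v6.png

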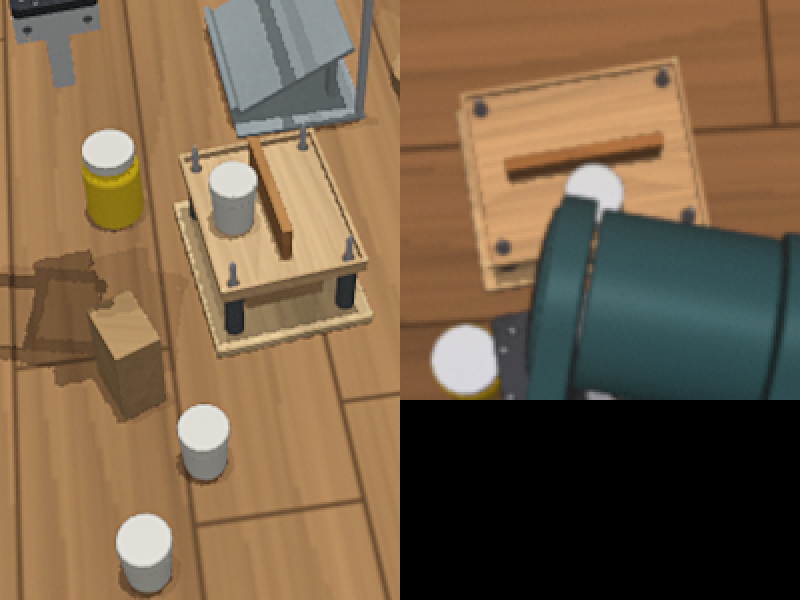

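The tub stands upright on the near half of the tray floor (crop (233,197)). All four pins come through the corner holes, and the jar (112,180) and carton (127,355) are standing. Handing in.

```bash
python3 -c "
from bench import close_job; print(close_job())"
```

```text
the job is handed in; nothing more can be done
None
```

The job is done and handed in at about 27 s of the 67 s allowed; the hand-in gives no verdict.

- **Tray:** I drew it off the rack along its normal and lowered it over the four posts. I let go only once the vertical force reading showed contact, at a grip height of 127.5 mm against the nominal 128 mm. The top camera's depth then gave a level floor at 98 mm, centred on the stand within 1 mm, and all four pins show through the corner holes. The side camera's depth fit showed a slight tilt (about 0.4° on each axis), but it had few points because the arm blocked most of that view.
- **Tub:** I took the one farthest from the base (0.58 m, against 0.49 and 0.50 m for the others). I set it down on the near half of the tray, where it stands upright with its top at about 167 mm, as expected.
- **Final check:** the last picture shows the tray and tub in place, the jar and carton still standing, and the robot touching nothing. Wrist force readings stayed under 7 N.

The arm takes about 0.5 to 1 s to settle after a fast move. Reading its position too early on the first approach put one correction up to about 7 mm off, which I corrected before gripping.

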